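Zero the shaft length gauge

ROBOT

A 7-joint arm with a two-finger parallel gripper is mounted at the origin on the work surface. World frame = base frame: x ahead of the robot, y to its left, z up, the work surface at z = 0. Lengths are in m, angles in rad, forces in N, time in s.
With the tool pointing down it reaches from about 0.4 to 0.875 m from the base axis. Payload 6.5 kg.
Tool frame: the origin (TCP) lies at the very end of the fingers, on their centre line; the grasp point (between the pads) lies 19 mm behind it; z points along the fingers, y is the line along which they close (so a half turn about z gives the same grasp; the last joint's range is limited). The gripper opens to 85 mm and grips with 20 to 120 N. Pads are 22 mm wide; open, the fingers measure 114 mm over their backs; the gripper's body (76 mm by 85 mm) begins 54 mm behind the grasp point. The pads swing forward as they close: fully open they stand 13 mm farther back than shut.
Start: joints at [-1.242, 0.536, -0.004, 1.538, 0.003, 1.067, -0.071], TCP at [0.25, 0.6, 0.231] pointing down, gripper open.
Joint ranges: [-2.7, 2.7], [-0.37, 2.16], [-1.27, 1.26], [0.24, 2.4], [-1.31, 4.45], [0.19, 1.91], [-2.76, 2.76]. Speed limits (rad/s): [2.39, 2.39, 3.14, 3.14, 3.14, 3.14, 3.14].

INTERFACE

Orientations are given as a rotation vector (axis times angle).
In Python, from workcell import * gives the robot as it stands.
- The arm moves only by the shell command python3 -m jog 'ROWS' [FORCE]. ROWS is JSON, one flat list of numbers, 5 for each row, row after row: the closure, from 0 (fully open) to 1 (shut), then the shift along the tool's x, y, z in m, then the turn about the tool's z in degrees. A call has exactly 5 rows; each row is the pose to reach, as a shift and turn from the pose commanded when the call began, along the tool's axes at that moment; what a row does not reach only later rows make up. A row lasts 1/12 s, in which the tool goes at most 41.7 mm and 7.16 degrees, less where a joint would pass 70% of its speed; a pose out of reach is approached as far as the arm can. A call with a gripper value outside its range is refused whole. The fingers move at their own pace and stop on an object; FORCE is the grip in N (left out, the last holds). Time passes only in rows, so rows that repeat a pose let the fingers close, or fill a call up. It gives the time, the measured TCP pose, the force, the opening and the grip force at its end, in the units of the state.
- get_obs(): the state, without advancing time (a new reading comes with each control period).
- snapshot(name): name is "scene" or "top" or "wrist"; returns a dict with "frame" (400x640x3 uint8, red, green, blue), "K" (3x3 intrinsics, pixels), "origin" and "attitude" of the camera in the world. Camera axes: x right, y up, looking along -z (the intrinsics and any distortion apply to the point x, -y, -z); pixel columns grow to the right and rows downward; lengths in m; the calibration is good to about 2 mm. A picture is of the moment at which its call begins. There is no depth.
- hand_in(): hands the job in; it is judged then, once.
The state is a dict: "time": time; "q": joint angles; "joint_vel": joint speeds; "effort": joint torques, N m; "tool_pos": TCP position; "orientation": TCP orientation; "ft_force": force on the tool from outside, world axes, zero at the start; "wrist_torque": the same for the moment, N m; "width": finger opening in m; "grip_force": force on a finger pad.
Only numpy, scipy, OpenCV 4.12 (cv2) and the standard library are available. Lean on these libraries where they do the work, as an engineer would, in place of code of your own. Each camera call takes 0.05 s, during which the arm holds its last target. There are 200 camera calls.

TASK

Zero the golf-shaft length gauge: press the round release button on top of its sliding carriage fully down, and with it held down push the carriage along the rail until it is up against the tall end stop block. Then let the button go so that it springs up and the carriage is locked there, and move clear. Do not force the carriage along while it is locked, and leave the bowl, the glue bottle and the brass plug where they stand.

Things in the scene. Friction and masses are not known exactly. Their poses are not given: they have to be found in the camera images.
- gauge: Length gauge fixed on the bench: grey board 500 mm long (y), x -65 to +105 mm, 18 mm thick, with an aluminium rail 60 mm wide, top 30 mm above the bench, along y. Origin on the bench under the rail's middle; +y runs along the rail to the end stop, x across it, z up. A black 13 mm shaft is fixed along the far side at x = 85 mm, its top 47 mm above the bench.
- stop_face (a point): Middle of the end stop's face that the carriage runs up against, 58 mm above the bench. The stop is a dark steel block 90 mm (x) by 40 mm (y), at gauge y 205 to 245 mm, top 80 mm above the bench.
- carriage (a joint): Travel of the aluminium carriage along the rail, m, growing towards the end stop (gauge +y); 0.24 when against the stop. It starts at 0 to 0.1. 88 mm across (x), 100 mm long (y), flat top 58 mm above the bench, about 450 g. Lock off: slides with about 1.2 N plus 5 N per m/s and stays where left. Lock on: a brake holds it until pushed with over 22 N.
- button_top (a point): Centre of the top face of the release button: a black round button 39 mm in diameter set in the carriage's top, in the middle of its width; its face is 66 mm above the bench when up, 8 mm proud of the carriage top. It moves with the carriage and with the button.
- button (a joint): How far the button is pressed, m: about 0 up (carriage locked), 0.006 fully down. A spring pushes it up: the push needed rises to 5 N over the first 3 mm, and 6 N holds it fully down. The carriage is free once it is 3 mm down; let go, it springs up and locks the carriage again at any place on the rail.
- plate_top (a point): Middle of the top edge of the upright push plate on the carriage, 87 mm above the bench. The plate stands on the carriage's top between the button and the end stop: 66 mm wide (x), 12 mm thick (y), 29 mm tall, its centre 34 mm from the button's centre towards the stop. A fingertip on the button can push against it.
- bowl: Loose steel bowl, 100 mm across, 40 mm tall, on the bench beyond the gauge; origin under its centre. To be left alone.
- glue: Loose white glue bottle, 52 mm across, 125 mm tall, on the bench beyond the gauge; origin under its centre. To be left alone.
- plug: Loose brass shaft plug, 34 mm across, 50 mm tall with a thinner neck, on the bench on the robot's side of the gauge; origin under its centre. To be left alone.

How it is judged:
By the outcome, as a careful person would: the job done as asked, in the order asked, and still so for the second after the job is handed in, with the robot touching nothing.
It also fails if it takes over 38 s, if anything falls off the work surface, if the arm or the gripper's body presses on something with over 40 N, if the wrist force passes 120 N, or if a joint passes its speed limit or range.

## Working session

There is one attempt and no reset: what is moved stays moved. The work goes in short steps, Python scripts to look and compute and a shell command to move; the robot and the scene stay as the last step left them, time stands still between calls to the robot, and variables do not carry over. Pictures are saved under pics/ and viewed, at most 10 in all, crops included, and the job is handed in when it is done.

```bash
mkdir -p pics; cat > h.py <<'E'
from workcell import *
import numpy as np, cv2, pickle
from scipy.spatial.transform import Rotation as R
def snap(n,f):
    s=snapshot(n); cv2.imwrite(f'pics/{f}.png',s['frame'][:,:,::-1]); pickle.dump(s,open(f'pics/{f}.pkl','wb')); return s
def ray(s,u,v):
    K=np.array(s['K']);A=np.array(s['attitude'])
    if A.shape!=(3,3): A=R.from_rotvec(A).as_matrix()
    d=np.linalg.inv(K)@[u,v,1]; d=A@[d[0],-d[1],-d[2]]
    return np.array(s['origin']),d/np.linalg.norm(d)
def atz(s,u,v,z):
    o,d=ray(s,u,v); return o+d*(z-o[2])/d[2]
def tri(rs):
    M=sum(np.eye(3)-np.outer(d,d) for o,d in rs); b=sum((np.eye(3)-np.outer(d,d))@o for o,d in rs); return np.linalg.solve(M,b)
E
python3 - <<'E'
from h import *
a=snap('scene','scene0'); b=snap('top','top0')
for s in(a,b): print({k:v for k,v in s.items() if k!='frame'})
o=get_obs(); print(o['tool_pos'],o['orientation'],o['time'],o['ft_force'])
E
```

```text
{'K': array([[461.17393565,   0.        , 324.00675665],
       [  0.        , 461.17393565, 204.34889395],
       [  0.        ,   0.        ,   1.        ]]), 'origin': array([1.26062142, 0.07507299, 0.61787927]), 'attitude': array([0.70485453, 0.7271446 , 1.49839897])}
{'K': array([[381.49881807,   0.        , 319.28443423],
       [  0.        , 381.49881807, 198.16819754],
       [  0.        ,   0.        ,   1.        ]]), 'origin': array([0.39789194, 0.02916041, 0.88550909]), 'attitude': array([ 0.17657774, -0.14688186, -1.4002536 ])}
[0.24979245 0.5994919  0.23049792] [-6.15984097e-01 -3.08042424e+00  2.37750866e-03] 0.1 [ 0.44907971 -0.75794861  0.83029074]
```

View pics/scene0.png

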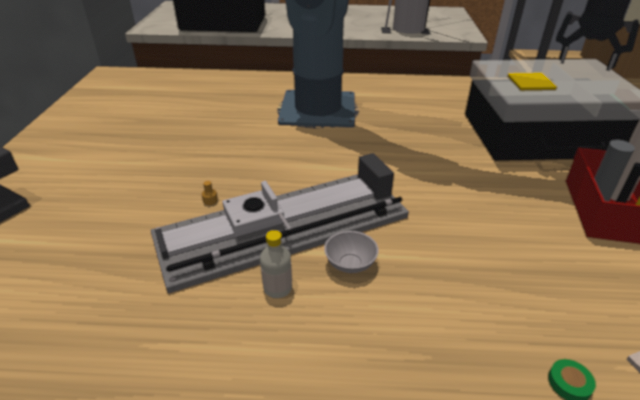

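View pics/top0.png

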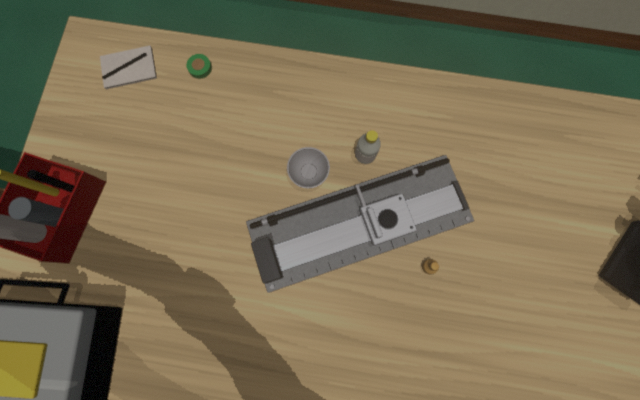

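The button is at about (254,205) in the scene view and (388,219) in the top view. The stop is at about (376,172) and (267,259). I'll enlarge both views to read them more closely.

```bash
python3 - <<'E'
import cv2
a=cv2.imread('pics/scene0.png')[150:290,150:410]; b=cv2.imread('pics/top0.png')[140:300,235:485]
cv2.imwrite('pics/c1.png',cv2.resize(a,None,fx=3,fy=3,interpolation=2)); cv2.imwrite('pics/c2.png',cv2.resize(b,None,fx=3,fy=3,interpolation=2))
E
```

```text
(no output)
```

View pics/c1.png

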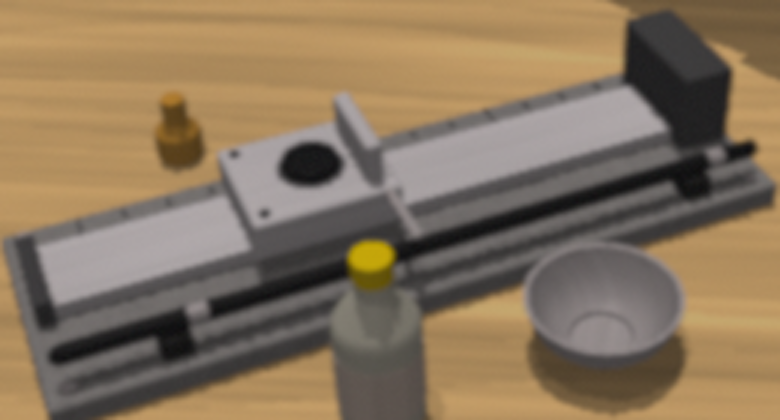

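View pics/c2.png

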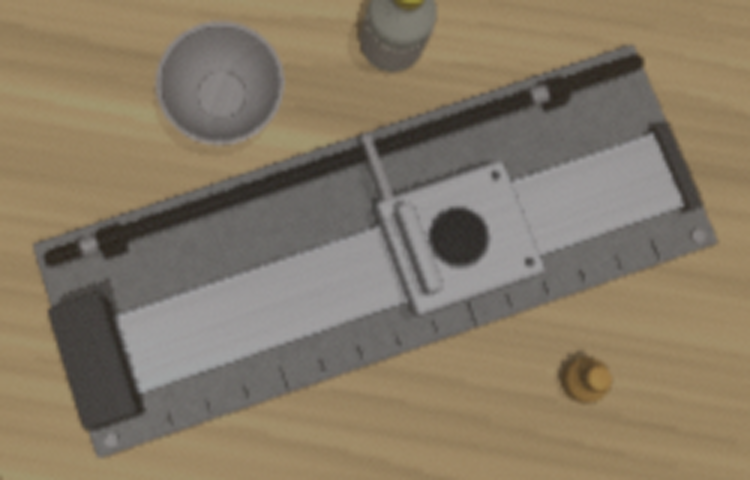

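The crops put the button centre at (311,164) in the scene crop and (459,237) in the top crop. The board corners in the top crop are (37,243), (102,457), (717,241) and (632,47). The stop's carriage-side top edge runs from about (107,293) to (133,420).

```bash
python3 - <<'E'
from h import *
a=pickle.load(open('pics/scene0.pkl','rb'));b=pickle.load(open('pics/top0.pkl','rb'))
A=lambda x,y:ray(a,150+x/3,150+y/3); T=lambda x,y:ray(b,235+x/3,140+y/3)
z=lambda x,y,h:atz(b,235+x/3,140+y/3,h)
B=tri([A(311,164),T(459,237)]);print('button',B, z(459,237,.066), atz(a,150+311/3,150+164/3,.066))
c=[z(*p,.018) for p in((37,243),(102,457),(717,241),(632,47))]
print(np.array(c).round(4))
d=(c[0]+c[1]-c[2]-c[3])/2; print(np.linalg.norm(d)); d/=np.linalg.norm(d)
ctr=sum(c)/4; xd=np.array([-d[1],d[0],0]); 
xd=(c[0]+c[3]-c[1]-c[2]); xd/=np.linalg.norm(xd)
o=ctr-0.02*xd; print('dir',d,np.degrees(np.arctan2(d[1],d[0])),'origin',o)
print('button in gauge',(B-o)@d,(B-o)@xd)
# plate top: A (361? ) ends
print('plate',tri([A(344,98),T(403,206)]),tri([A(380,150),T(431,288)]))
print('bowl',z(220,83,.04),'glue',z(408,0,.125))
print('tool',R.from_rotvec(get_obs()['orientation']).as_matrix().round(3))
E
```

```text
button [ 0.5507173  -0.09449877  0.06025219] [ 0.54985177 -0.09515745  0.066     ] [ 0.55820409 -0.09119834  0.066     ]
[[ 0.5011  0.2156  0.018 ]
 [ 0.3531  0.136   0.018 ]
 [ 0.5881 -0.2975  0.018 ]
 [ 0.7326 -0.2185  0.018 ]]
0.4924853298879993
dir [-0.47356839  0.88075705  0.        ] 118.2661792253922 origin [ 0.52612982 -0.05062006  0.018     ]
button in gauge -0.05029033575984038 0.0007024706077854278
plate [ 0.55651278 -0.05651902  0.11777376] [ 0.51154661 -0.06810063  0.0450468 ]
bowl [0.64333002 0.09730289 0.04      ] glue [ 0.7000698  -0.02948729  0.125     ]
tool [[-0.923  0.385 -0.   ]
 [ 0.385  0.923 -0.001]
 [-0.    -0.002 -1.   ]]
```

```bash
python3 -m jog '[1,-0.028,-0.027,0,0, 1,-0.056,-0.054,0,0, 1,-0.084,-0.081,0,0, 1,-0.112,-0.108,0,0, 1,-0.14,-0.135,0,0]' 40; python3 -m jog '[1,-0.028,-0.027,0,0, 1,-0.056,-0.054,0,0, 1,-0.084,-0.081,0,0, 1,-0.112,-0.108,0,0, 1,-0.14,-0.135,0,0]'; python3 -m jog '[1,-0.028,-0.027,0,0, 1,-0.056,-0.054,0,0, 1,-0.084,-0.081,0,0, 1,-0.112,-0.108,0,0, 1,-0.14,-0.135,0,0]'
```

```text
time: 0.52
tool_pos: [0.3276, 0.4195, 0.2309]
orientation: [-0.616, -3.08, 0.001]
ft_force: [0.8, 0.1, -0.4]
width: 0.0254
grip_force: 0.0
time: 0.93
tool_pos: [0.4048, 0.2411, 0.2312]
orientation: [-0.616, -3.08, 0.0]
ft_force: [1.4, 0.2, 0.4]
width: -0.0001
grip_force: 0.0
time: 1.35
tool_pos: [0.4821, 0.0627, 0.2312]
orientation: [-0.616, -3.08, -0.0]
ft_force: [1.4, -0.8, -0.8]
width: 0.0001
grip_force: 0.0
```

```bash
python3 -m jog '[1,-0.025,-0.024,0,7, 1,-0.05,-0.048,0,14, 1,-0.074,-0.072,0,21, 1,-0.099,-0.096,0,28, 1,-0.124,-0.12,0,35]'; python3 -m jog '[1,0,0,0,4, 1,0,0,0.03,4, 1,0,0,0.06,4, 1,0,0,0.06,4, 1,0,0,0.06,4]'
python3 - <<'E'
from h import *
s=snap('wrist','w1'); print({k:v for k,v in s.items() if k!='frame'}); o=get_obs(); M=R.from_rotvec(o['orientation']).as_matrix(); print(M.round(3),np.degrees(np.arctan2(M[1,0],M[0,0])),o['q'])
E
```

```text
time: 1.77
tool_pos: [0.5504, -0.0954, 0.2311]
orientation: [-1.522, -2.748, 0.0]
ft_force: [0.8, 1.0, -0.4]
width: -0.0003
grip_force: 0.0
time: 2.18
tool_pos: [0.5489, -0.0936, 0.1703]
orientation: [-1.607, -2.695, 0.003]
ft_force: [-0.0, 0.2, -0.2]
width: 0.0001
grip_force: 0.0
{'K': array([[356.78140187,   0.        , 318.54938162],
       [  0.        , 356.78140187, 198.22658354],
       [  0.        ,   0.        ,   1.        ]]), 'origin': array([ 0.51108719, -0.02478301,  0.31343108]), 'attitude': array([-0.30532512, -0.0749682 ,  0.49198241])}
[[-0.475  0.88  -0.   ]
 [ 0.88   0.475 -0.   ]
 [ 0.    -0.    -1.   ]] 118.38354555215462 [-0.22204905  0.47904924  0.40715796  1.85576947 -0.24373707  0.85607998
  0.80049158]
```

View pics/w1.png

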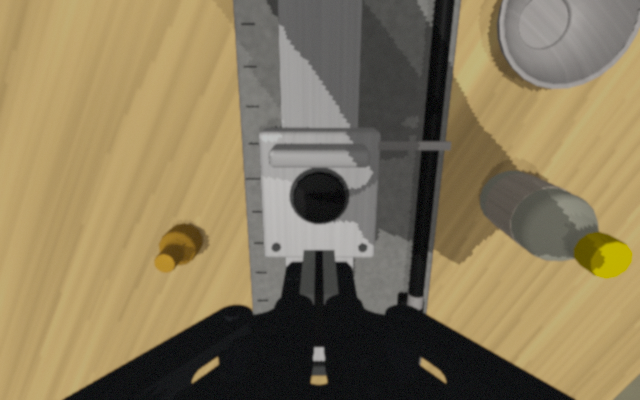

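The wrist view shows the button at (320,196) and the plate's top edge spanning about (270,155) to (367,155). The carriage corners are at (261,130) and (380,129).

```bash
python3 - <<'E'
from h import *
s=pickle.load(open('pics/w1.pkl','rb'));b=pickle.load(open('pics/top0.pkl','rb'));a=pickle.load(open('pics/scene0.pkl','rb'))
o=get_obs(); M=R.from_rotvec(o['orientation']).as_matrix(); t=np.array(o['tool_pos'])
r=[ray(s,320,196),ray(b,388,219),ray(a,253.7,204.7)]
for n,p in(('wrist+top',tri(r[:2])),('wrist+scene',tri(r[::2])),('all',tri(r)),('wrist.066',atz(s,320,196,.066)),('top.066',atz(b,388,219,.066)),('plate edge near',atz(s,318,165,.087)),('far',atz(s,318,147,.087))): print(n,p.round(4),'tool',(M.T@(p-t)).round(4))
for p,h in(((261,131),.058),((380,129),.058),((250,0),.018),((267,254),.058),((374,257),.058)): print((M.T@(atz(s,*p,h)-t)).round(4))
E
```

```text
wrist+top [ 0.5513 -0.0968  0.0533] tool [-0.0031 -0.0004  0.1185]
wrist+scene [ 0.5495 -0.094   0.0593] tool [ 0.0003 -0.0007  0.1125]
all [ 0.5502 -0.0946  0.0598] tool [-0.0006 -0.0004  0.112 ]
wrist.066 [ 0.5486 -0.0931  0.066 ] tool [ 0.0016 -0.0011  0.1058]
top.066 [ 0.5499 -0.0952  0.066 ] tool [-0.0009 -0.0009  0.1058]
plate edge near [ 0.5342 -0.0694  0.087 ] tool [ 0.0292 -0.0024  0.0848]
far [ 0.5287 -0.0591  0.087 ] tool [ 0.0409 -0.0024  0.0848]
[ 0.0474 -0.043   0.1139]
[0.0488 0.0413 0.1138]
[ 0.1381 -0.0528  0.1539]
[-0.0491 -0.0429  0.1139]
[-0.0517  0.0419  0.1138]
```

```bash
python3 -m jog '[1,0.003,0,0.025,0, 1,0.006,-0.001,0.05,0, 1,0.009,-0.001,0.075,0, 1,0.009,-0.001,0.09,0, 1,0.009,-0.001,0.095,0]'; python3 -m jog '[1,0,0,0.003,0, 1,0,0,0.006,0, 1,0,0,0.009,0, 1,0,0,0.011,0, 1,0,0,0.013,0]'
```

```text
time: 2.65
tool_pos: [0.545, -0.0859, 0.0759]
orientation: [-1.608, -2.698, 0.0]
ft_force: [-0.1, 0.2, 0.0]
width: -0.0
grip_force: 0.0
time: 3.07
tool_pos: [0.546, -0.0865, 0.0641]
orientation: [1.608, 2.697, 0.001]
ft_force: [0.7, -0.3, 4.2]
width: -0.0003
grip_force: 2.1
```

```bash
python3 -m jog '[1,0,0,0.001,0, 1,0,0,0.002,0, 1,0,0,0.003,0, 1,0,0,0.004,0, 1,0,0,0.005,0]'
```

```text
time: 3.48
tool_pos: [0.5463, -0.0869, 0.0599]
orientation: [1.608, 2.696, 0.002]
ft_force: [-4.0, -1.1, 23.6]
width: 0.0002
grip_force: 11.9
```

```bash
python3 -m jog '[1,0,0,-0.0005,0, 1,0.002,0,-0.0005,0, 1,0.005,0,-0.0005,0, 1,0.009,0,-0.0005,0, 1,0.014,0,-0.0005,0]';  python3 -m jog '[1,0.006,0,0,0, 1,0.012,0,0,0, 1,0.018,0,0,0, 1,0.024,0,0,0, 1,0.03,0,0,0]'
```

```text
time: 3.9
tool_pos: [0.54, -0.0753, 0.0601]
orientation: [1.609, 2.694, 0.001]
ft_force: [0.1, -1.7, 8.5]
width: 0.0003
grip_force: 4.4
time: 4.32
tool_pos: [0.5256, -0.0485, 0.0601]
orientation: [1.608, 2.695, 0.001]
ft_force: [0.7, -0.2, 9.8]
width: 0.0
grip_force: 4.7
```

```bash
for i in 1; do python3 -m jog '[1,0.008,0,0,0, 1,0.016,0,0,0, 1,0.024,0,0,0, 1,0.032,0,0,0, 1,0.04,0,0,0]'; done;  python3 -m jog '[1,0.008,0,0,0, 1,0.016,0,0,0, 1,0.024,0,0,0, 1,0.032,0,0,0, 1,0.04,0,0,0]'
python3 - <<'E'
from h import *
s=snap('wrist','w2')
E
```

```text
time: 4.73
tool_pos: [0.5066, -0.0131, 0.06]
orientation: [1.609, 2.695, 0.002]
ft_force: [-0.4, -2.2, 9.7]
width: 0.0002
grip_force: 5.1
time: 5.15
tool_pos: [0.4875, 0.0222, 0.06]
orientation: [1.609, 2.695, 0.002]
ft_force: [0.2, -2.2, 11.1]
width: -0.0002
grip_force: 5.6
```

View pics/w2.png

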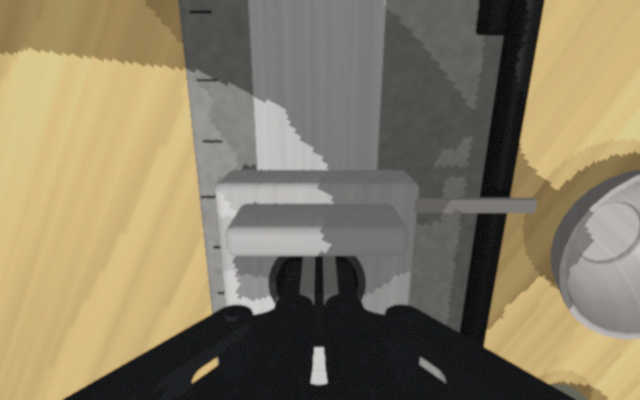

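The fingertip is on the button by the plate, with the carriage front edge at about row 175, and the carriage is moving with it. I'll keep pushing.

```bash
python3 -m jog '[1,0.008,0,0,0, 1,0.016,0,0,0, 1,0.024,0,0,0, 1,0.032,0,0,0, 1,0.04,0,0,0]';  python3 -m jog '[1,0.005,0,0,0, 1,0.01,0,0,0, 1,0.014,0,0,0, 1,0.018,0,0,0, 1,0.022,0,0,0]'
python3 - <<'E'
from h import *
s=snap('wrist','w3')
E
```

```text
time: 5.62
tool_pos: [0.4686, 0.0576, 0.06]
orientation: [1.609, 2.695, 0.002]
ft_force: [-0.0, -2.3, 12.4]
width: -0.0001
grip_force: 6.1
time: 6.03
tool_pos: [0.4581, 0.077, 0.06]
orientation: [1.609, 2.696, 0.003]
ft_force: [-1.0, -1.8, 12.8]
width: -0.0002
grip_force: 6.4
```

View pics/w3.png

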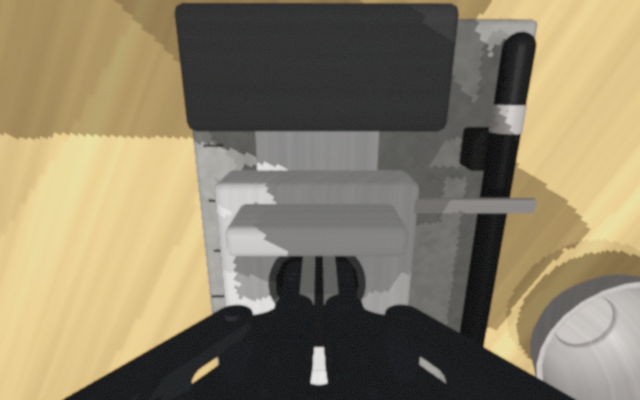

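The dark stop's near edge is at row 130 and the carriage front is at about row 172, so roughly 25 mm remain. I'll approach slowly.

```bash
python3 -m jog '[1,0.004,0,0,0, 1,0.008,0,0,0, 1,0.012,0,0,0, 1,0.015,0,0,0, 1,0.018,0,0,0]';  python3 -m jog '[1,0.002,0,0,0, 1,0.004,0,0,0, 1,0.006,0,0,0, 1,0.008,0,0,0, 1,0.01,0,0,0]'
```

```text
time: 6.5
tool_pos: [0.4495, 0.0929, 0.06]
orientation: [1.609, 2.696, 0.003]
ft_force: [-1.7, -1.1, 12.2]
width: -0.0001
grip_force: 6.6
time: 6.92
tool_pos: [0.4459, 0.1, 0.06]
orientation: [1.609, 2.692, 0.002]
ft_force: [3.3, -7.2, 8.6]
width: 0.0005
grip_force: 4.8
```

```bash
python3 -m jog '[1,0.001,0,0.0003,0, 1,0.002,0,0.0003,0, 1,0.002,0,0.0003,0, 1,0.002,0,0.0003,0, 1,0.002,0,0.0003,0]'
python3 - <<'E'
from h import *
s=snap('wrist','w4')
E
```

```text
time: 7.33
tool_pos: [0.4456, 0.1011, 0.0599]
orientation: [1.61, 2.691, 0.003]
ft_force: [2.0, -8.6, 13.2]
width: -0.0002
grip_force: 6.7
```

View pics/w4.png

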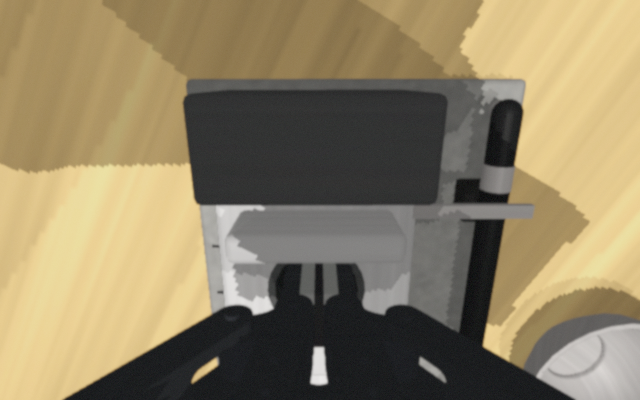

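The stop edge (row 203) now meets the carriage front, and about 9 N of steady resistance while unlocked confirms they are in contact. Next I'll release straight up.

```bash
python3 -m jog '[1,0,0,-0.003,0, 1,0,0,-0.006,0, 1,0,0,-0.009,0, 1,0,0,-0.012,0, 1,0,0,-0.014,0]';  python3 -m jog '[1,-0.003,0,0,0, 1,-0.006,0,0,0, 1,-0.008,0,-0.02,0, 1,-0.008,0,-0.05,0, 1,-0.008,0,-0.08,0]'; python3 -m jog '[1,-0.03,0,-0.02,0, 1,-0.06,0,-0.04,0, 1,-0.07,0,-0.05,0, 1,-0.07,0,-0.05,0, 1,-0.07,0,-0.05,0]'
python3 - <<'E'
from h import *
s=snap('wrist','w5')
E
```

```text
time: 7.8
tool_pos: [0.442, 0.1039, 0.0726]
orientation: [-1.608, -2.698, 0.0]
ft_force: [0.6, 1.2, -0.4]
width: 0.0002
grip_force: 0.0
time: 8.22
tool_pos: [0.4453, 0.0957, 0.1527]
orientation: [-1.609, -2.696, 0.004]
ft_force: [0.6, 0.6, -0.1]
width: -0.0002
grip_force: 0.0
time: 8.63
tool_pos: [0.4795, 0.0348, 0.2024]
orientation: [-1.611, -2.697, -0.001]
ft_force: [-1.0, 0.0, -0.6]
width: -0.0001
grip_force: 0.0
```

View pics/w5.png

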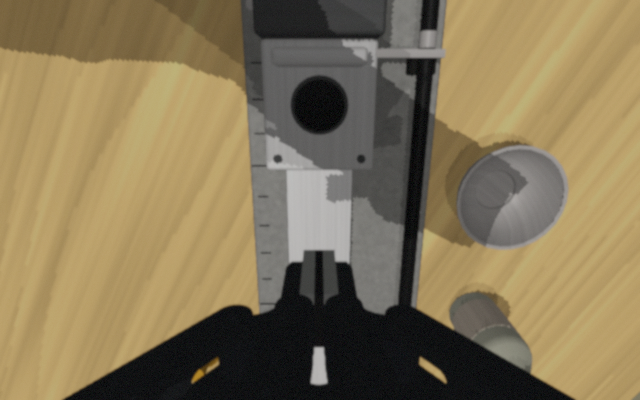

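The carriage sits flush with the stop: the stop edge and carriage edge both lie at row 39. The button is at (319,104). I'll check the button-to-stop distance (50 mm expected), then hand in.

```bash
python3 - <<'E'
from h import *
s=pickle.load(open('pics/w5.pkl','rb'))
print(np.linalg.norm((atz(s,319,104,.066)-atz(s,319,38,.08))[:2]),np.linalg.norm((atz(s,319,104,.066)-atz(s,319,168,.058))[:2]))
print(hand_in())
E
```

```text
0.04438177834488161 0.05149236848614723
the job is handed in; nothing more can be done
None
```

The button was pressed, the carriage was pushed up against the end stop with it held down, and the button was then released with the arm moved clear at about 9 s. The job is handed in. The last wrist picture shows the carriage flush with the stop. The lock was not tested, and no final picture covers the plug.

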